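Wind back the paint clamp and lift out the painted lid, held level

ROBOT

A 7-joint arm with a two-finger parallel gripper is mounted at the origin on the work surface. World frame = base frame: x ahead of the robot, y to its left, z up, the work surface at z = 0. Lengths are in m, angles in degrees, forces in N, time in s.
With the tool pointing down it reaches from about 0.35 to 0.9 m from the base axis. Payload 19.9 kg.
Tool frame: the origin (TCP) lies at the very end of the fingers, on their centre line; the grasp point (between the pads) lies 19 mm behind it; z points along the fingers, y is the line along which they close (so a half turn about z gives the same grasp; the last joint's range is limited). The gripper opens to 85 mm and grips with 20 to 120 N. Pads are 22 mm wide; open, the fingers measure 114 mm over their backs; the gripper's body (76 mm by 85 mm) begins 54 mm behind the grasp point. The pads swing forward as they close: fully open they stand 13 mm farther back than shut.
Start: joints at [69.414, 23.915, -0.59, 92.452, 0.269, 63.638, -3.037], TCP at [0.195, -0.594, 0.204] pointing down, gripper open.
Joint ranges: [-161.28, 161.28], [-22.2, 115.67], [-73.04, 71.86], [3.21, 147.25], [-68.34, 248.33], [10.77, 114.83], [-161.83, 161.83]. Speed limits (degrees/s): [108.29, 108.29, 136.94, 136.94, 172.46, 172.46, 172.46].

INTERFACE

Orientations are given as [roll, pitch, yaw] about the fixed x, y, z axes, in that order (R = Rz(yaw) Ry(pitch) Rx(roll)).
In Python, from plant import manip, capture gives the robot as it stands.
- The arm moves only by the tool play_rows, never from a script. Its argument "increments" is a list of rows, each an object of numbers: "claw": the opening, from 0 (shut) to 1 (fully open); "x", "y", "z": the shift along the tool's x, y, z in m; "turn": the turn about the tool's z in degrees. A call has 1 to 20 rows; each row shifts and turns the commanded pose from where the row before left it, along the tool's axes as they then stand; what a row does not reach is not made up. A row lasts 1/10 s, in which the tool goes at most 50 mm and 8.59 degrees, less where a joint would pass 70% of its speed; a pose out of reach is approached as far as the arm can. A call is refused whole if a number of a shift passes 0.05 or a number of a turn 8.59, either way. A call with a gripper value outside its range is refused whole. The fingers move at their own pace and stop on an object; "grip_force" is the grip in N (left out, the last holds). Time passes only in rows, so rows that do not move let the fingers close. It gives the time, the measured TCP pose, the force, the opening and the grip force at its end, in the units of the state.
- manip.get_state(): the state, without advancing time (a new reading comes with each control period).
- capture(name): name is "side" or "top" or "wrist"; returns a dict with "image" (480x640x3 uint8, red, green, blue), "vertical_fov" (degrees; the focal length in pixels is half the picture's height over the tangent of half this angle, whatever the lens; pixels are square), "cx", "cy" (the principal point, pixels), "dist_coeffs" ([k1, k2, p1, p2, k3] as OpenCV has them; the pictures are not rectified), "R" (3x3) and "t" (3): a world point X has camera coordinates R X + t. Camera axes: x right, y down, z forward; pixel columns grow to the right and rows downward; lengths in m; the calibration is good to about 2 mm. A picture is of the moment at which its call begins. There is no depth.
- manip.job_done(): hands the job in; it is judged then, once.
The state is a dict: "time_s": time; "joint_pos": joint angles; "qvel": joint speeds; "tau": joint torques, N m; "eef_pos": TCP position; "eef_rot": TCP orientation; "contact_force": force on the tool from outside, world axes, zero at the start; "torque": the same for the moment, N m; "finger_gap": finger opening in m; "gripper_force": force on a finger pad.
Only numpy, scipy, OpenCV 4.12 (cv2) and the standard library are available. Lean on these libraries where they do the work, as an engineer would, in place of code of your own. Each camera call takes 0.05 s, during which the arm holds its last target. There are 200 camera calls.

TASK

In the art room, wind the clamp's black handwheel clockwise, over as many grasps as it takes, until the red pointer on the sliding jaw stands at the middle of the green mark, while the lid stays on the bed. Then take the freshly painted lid by its wooden handle, lift it straight up and hold it steady and level, its underside well over 10 cm above the clamp's bed, so that the paint does not run. Finish while still holding it up like that; leave the pointer at the mark and the other things on the table where they are.

Things in the scene. Friction and masses are not known exactly. Their poses are not given: they have to be found in the camera images.
- clamp: Edge clamp fixed to the table; origin on its underside, z up. Grey base x +-105, y -180 to 220, 18 mm thick. Two rubber strips (y 49 to 189) carry the lid at 30 mm height between a wooden fence (y 190 to 210, 52 mm high) and the sliding jaw (150 mm long in x, top 58 mm high). At y -115 a blue gear housing, 58 mm high, carries the handwheel.
- wheel_grip (a point): Centre of the black disc handwheel (round, 60 mm diameter, 18 mm thick, white line on top, small aluminium hub cap 5 mm high), on its upright axis at mid-thickness, 91 mm above the table. 24 mm of free shaft (18 mm diameter) lies below the wheel. Grip it across its diameter from above.
- wheel (a joint): Angle of the handwheel, rad; grows as it turns clockwise seen from above. Range 0 to 4.5. It drives the jaw by rack and pinion: 10 mm of jaw travel per rad, away from the lid (towards the clamp's -y). It turns lightly (under 0.1 N m) and stays where it is left.
- pointer (a point): Top of the red pointer (18 x 6 mm) on the +x end of the sliding jaw, 30 mm above the table; moves with the jaw along the clamp's -y. The jaw's steel lip (110 mm long, underside 42 mm, top 49 mm above the table) covers the lid's edge by up to 17 mm, 2 mm above it, so the lid cannot rise until the jaw is back about 20 mm.
- mark: Green mark, 18 x 10 x 3 mm (10 mm along the clamp's y), on the base beside the jaw, under the pointer's path; origin at the middle of its underside, axes parallel to the clamp's. The pointer is at the mark when both have the same place along the clamp's y.
- lid: Square plywood box lid 150 x 150 x 10 mm with a black painted flower on top, 0.17 to 0.35 kg, loose; origin at the centre of its underside, z up. At the start it lies on the bed, square to the clamp, with its edge under the jaw's lip. A wooden bar handle 70 (x) x 20 (y) x 38 mm high stands on its centre; its top is 48 mm above the underside.
- lid_handle (a point): Point in the middle of the lid's handle, 35 mm above the lid's underside (13 mm below the handle's top), at the centre of mass in plan; pinch the 20 mm width (along the lid's y) here from above.
- paint_bottle: Bystander: standing black paint bottle, 72 mm diameter, 190 mm high; origin at its underside. Leave alone.
- blue_bowl: Bystander: upturned blue bowl, 124 mm diameter, 52 mm high; origin at its underside. Leave alone.
- glue_jar: Bystander: white jar with yellow cap, 56 mm diameter, 80 mm high; origin at its underside. Leave alone.
- brush: Bystander: green paint brush lying flat, 220 mm long. Leave alone.
- brush_jar: Bystander: green glass jar of brushes, 80 mm diameter, about 210 mm high over the brushes; origin at its underside. Leave alone.
- card_tube: Bystander: standing cardboard tube, 64 mm diameter, 160 mm high; origin at its underside. Leave alone.
- scissors: Bystander: red-handled scissors lying flat, about 150 mm long. Leave alone.
Not all that is in view belongs to the job. What is meant by the lid is not yellow, and is the smaller of those in its own colour.

How it is judged (in metres and radians):
On the way, in this order (a step that is already met when the one before it is completed fails the run):
1. the red pointer stands at the green mark (within 6 mm along the jaw's travel) while the lid still lies on the bed (y of pointer in the frame of mark between -0.006 and 0.006 m and height (world z) of lid below 0.04 m), for 0.3 s.
2. the lid is held level in the air by the gripper, its underside more than 95 mm above the bed (height (world z) of lid above 0.125 m and angle between lid's own z axis and vertical below 0.09 rad and contact force between lid and the fingers above 1 N and contact force between lid and clamp below 0.1 N), for 0.3 s.
At the end, for the whole second after the job is handed in: Gripper holds the lid (over 1 N), underside over 95 mm above the bed (z over 125 mm), within 0.09 rad of level, under 0.03 m/s and 0.15 rad/s, touching neither clamp nor bystanders; pointer within 6 mm of the mark along the clamp's y; bystanders within 30 mm of their places (all of step 2 and y of pointer in the frame of mark between -0.006 and 0.006 m and linear speed of lid below 0.03 m/s and angular speed of lid below 0.15 rad/s and contact force between lid and paint_bottle below 0.1 N and contact force between lid and blue_bowl below 0.1 N and contact force between lid and glue_jar below 0.1 N and contact force between lid and brush below 0.1 N and contact force between lid and brush_jar below 0.1 N and contact force between lid and card_tube below 0.1 N and contact force between lid and scissors below 0.1 N and distance of each of paint_bottle, blue_bowl, glue_jar, brush, brush_jar, card_tube, scissors from where it was at the start of the episode below 0.03 m); the arm keeps its last pose, push and grip.
It fails at once if a bystander is moved more than 30 mm or the lid tips by more than 0.35 rad (distance of any of paint_bottle, blue_bowl, glue_jar, brush, brush_jar, card_tube, scissors from where it was at the start of the episode above 0.03 m or angle between lid's own z axis and vertical above 0.35 rad).
It also fails if it takes over 51 s, if anything falls off the work surface, if the arm or the gripper's body presses on something with over 40 N, if the wrist force passes 120 N, or if a joint passes its speed limit or range.

## Working session

There is one attempt and no reset: what is moved stays moved. The work goes in short steps, Python scripts to look and compute and a tool call to move; the robot and the scene stay as the last step left them, time stands still between calls to the robot, and variables do not carry over. Pictures are saved under pics/ and viewed, at most 13 in all, crops included, and the job is handed in when it is done.

Besides the shell and the picture viewer there is one more tool, called after "Call:" in YAML: its name, and indented under it one key for each argument. play_rows: Moves the arm, as the interface text tells. Its arguments: {"type":"object","properties":{"increments":{"type":"array"},"grip_force":{"type":"number"}},"required":["increments"]}

```bash
mkdir -p pics; cat > h.py <<'E'
import numpy as np, cv2
from plant import manip, capture
def cam(n):
    c=capture(n); f=240/np.tan(np.radians(c["vertical_fov"])/2)
    c["K"]=np.array([[f,0,c["cx"]],[0,f,c["cy"]],[0,0,1.]]); c["D"]=np.array(c["dist_coeffs"],float)
    c["R"]=np.array(c["R"]);c["t"]=np.array(c["t"]); return c
def save(c,name,crop=None,s=1):
    im=c["image"][:,:,::-1]
    if crop: im=im[crop[1]:crop[3],crop[0]:crop[2]]
    cv2.imwrite("pics/"+name,cv2.resize(im,None,fx=s,fy=s,interpolation=cv2.INTER_CUBIC))
def back(c,px,z):
    u=cv2.undistortPoints(np.array([px],float).reshape(-1,1,2),c["K"],c["D"]).reshape(-1,2)
    o=-c["R"].T@c["t"]; d=np.c_[u,np.ones(len(u))]@c["R"]
    z=np.broadcast_to(z,len(u)); return o+d*((z-o[2])/d[:,2])[:,None]
def proj(c,P):
    return cv2.projectPoints(np.array(P,float).reshape(-1,3),cv2.Rodrigues(c["R"])[0],c["t"],c["K"],c["D"])[0].reshape(-1,2)
E
python3 - <<'E'
from h import *
for n in("top","side"):
    c=cam(n); save(c,n+"0.png",s=1.25); print(n,-c["R"].T@c["t"],c["vertical_fov"])
s=manip.get_state(); print(s)
E
```

```text
top [0.42862159 0.03971787 1.4048017 ] 51.82044625468866
side [-0.21628214  0.87540273  0.8160997 ] 54.29481081395771
{'time_s': 0.1, 'joint_pos': array([69.41219451, 23.94365692, -0.58845274, 92.47861438,  0.26774424,
       63.63827642, -3.03654052]), 'qvel': array([ 0.02734174,  0.01127458, -0.03748027, -0.1321976 , -0.03230288,
        0.005433  , -0.06179763]), 'tau': array([ 2.16478235e-03, -8.65823865e+01,  6.81283604e-01, -4.35640991e+01,
        1.93461135e-02,  4.96103807e-03,  8.93200786e-05]), 'eef_pos': array([ 0.19519592, -0.59341035,  0.20375886]), 'eef_rot': array([-1.79940955e+02,  4.09857261e-03,  1.82082198e+01]), 'contact_force': array([-0.28000041,  0.74567302,  0.02346749]), 'torque': array([-0.01023842,  0.02076913,  0.00203439]), 'gripper_force': 0.0, 'finger_gap': 0.08524762647812208}
```

View pics/top0.png

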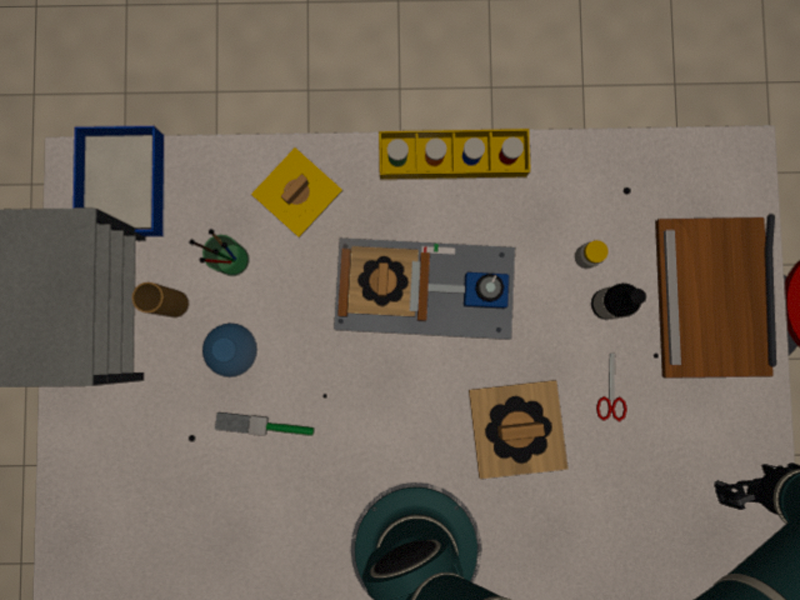

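View pics/side0.png

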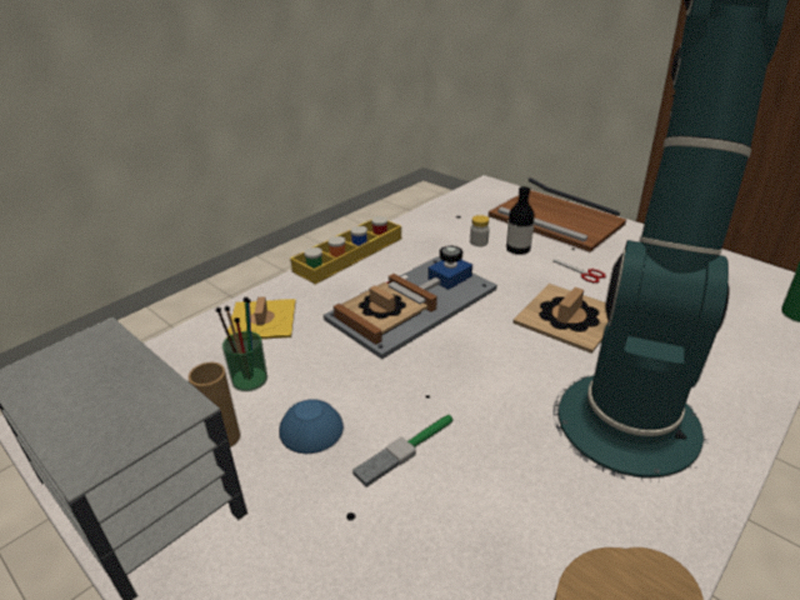

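The clamp with the smaller plywood lid is at about (425,288) in the top view, with the wheel at (489,288) and the pointer and mark near (430,250). The base corners need a closer look.

```bash
python3 - <<'E'
from h import *
c=cam("top"); save(c,"top1.png",(260,180,420,280),5)
E
```

```text
(no output)
```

View pics/top1.png

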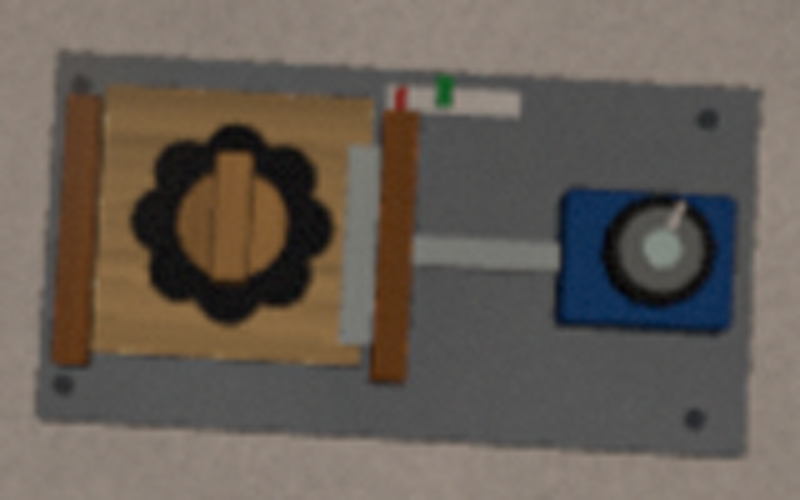

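The crop shows the base corners at (60,52), (760,90), (745,457) and (38,420). The pointer is at (401,99), the mark at (445,92), the hub at (662,250) and the handle's top at (233,216).

```bash
python3 - <<'E'
from h import *
c=cam("top")
p=lambda l:[(260+(u+.5)/5-.5,180+(v+.5)/5-.5) for u,v in l]
B=back(c,p([(60,52),(760,90),(745,457),(38,420)]),.018)[:,:2]
M=np.array([(.105,.22),(.105,-.18),(-.105,-.18),(-.105,.22)])
A=M-M.mean(0);Q=B-B.mean(0);yaw=np.arctan2((A[:,0]*Q[:,1]-A[:,1]*Q[:,0]).sum(),(A*Q).sum())
R=np.array([[np.cos(yaw),-np.sin(yaw)],[np.sin(yaw),np.cos(yaw)]]);o=B.mean(0)-R@M.mean(0)
print("yaw",np.degrees(yaw),"o",o,"res",B-(M@R.T+o))
q=back(c,p([(401,99),(445,92),(662,250),(233,216),(55,95),(662,250)]),np.array([.03,.021,.105,.078,.052,.1]))
for n,x in zip(("ptr","mark","wheel","handle","fence"),q): print(n,x,"clamp",(x[:2]-o)@R)
print("wheel model",o+R@[0,-.115], "handle model", o+R@[0,.115])
E
```

```text
yaw -3.9429206376524344 o [ 0.57754108 -0.05070368] res [[-0.00040471 -0.00126288]
 [-0.00090245  0.00140496]
 [ 0.00106427  0.00133859]
 [ 0.0002429  -0.00148067]]
ptr [ 0.6649975  -0.03213344  0.03      ] clamp [0.08597247 0.02454002]
mark [ 0.67015154 -0.05755125  0.021     ] clamp [ 0.09286211 -0.00046322]
wheel [ 0.56937282 -0.16461131  0.105     ] clamp [-0.00031633 -0.11419969]
handle [0.59432048 0.06233796 0.078     ] clamp [0.00896665 0.11392787]
fence [0.66643057 0.1603181  0.052     ] clamp [0.07416868 0.21663458]
wheel model [ 0.56963337 -0.16543148] handle model [0.58544878 0.06402412]
```

Call:
play_rows:
  increments:
    - {"z": -0.015, "claw": 1}
    - {"z": -0.015, "x": 0.015, "y": -0.01}
    - {"z": -0.015, "x": 0.025, "y": -0.015}
    - {"x": 0.028, "y": -0.0165}
    - {"x": 0.028, "y": -0.0165}
    - {"x": 0.028, "y": -0.0165}
    - {"x": 0.028, "y": -0.0165}
    - {"x": 0.028, "y": -0.0165}
    - {"x": 0.028, "y": -0.0165}
    - {"x": 0.028, "y": -0.0165}
    - {"x": 0.028, "y": -0.0165}
    - {"x": 0.028, "y": -0.0165}
    - {"x": 0.028, "y": -0.0165}
    - {"x": 0.028, "y": -0.0165}
    - {"x": 0.028, "y": -0.0165}
    - {"x": 0.028, "y": -0.0165}
    - {"x": 0.028, "y": -0.0165}
    - {"x": 0.028, "y": -0.0165}
    - {"x": 0.028, "y": -0.0165}
    - {"x": 0.002}

```text
validation failed for argument at $.in...
```

Call:
play_rows:
  increments:
    - {"turn": -8.5}
    - {"turn": -8.5}
    - {"turn": -8.5}
    - {"turn": -8.5}
    - {"turn": -8.5}
    - {"turn": -8.5}
    - {"turn": -8.5}
    - {"turn": -8.5}
    - {"turn": -8.5}
    - {"turn": -8.5}
    - {"turn": -8.5}
    - {"turn": -8.5}
    - {"turn": -8.5}
    - {"turn": -8.5}
    - {"turn": -8.5}
    - {}

```text
validation failed for argument at $.in...
```

```bash
python3 - <<'E'
from h import *
s=manip.get_state(); print(s["joint_pos"],s["eef_pos"],s["eef_rot"],s["time_s"])
c=cam("wrist"); save(c,"w1.png",s=1.25)
for P in ([.5696,-.1645,.105],[.665,-.032,.03],[.67,-.0575,.021]): print(proj(c,P)*1.25)
E
```

```text
[69.41389762 23.93587519 -0.59027706 92.46786876  0.26845497 63.63906742
 -3.03701674] [ 0.19523181 -0.59351283  0.20392235] [-1.79958674e+02  3.16699090e-03  1.82079780e+01] 0.2
[[-304.45545475 -871.47349927]]
[[-330.22899165 -896.07170654]]
[[-270.01002154 -875.4137359 ]]
```

View pics/w1.png

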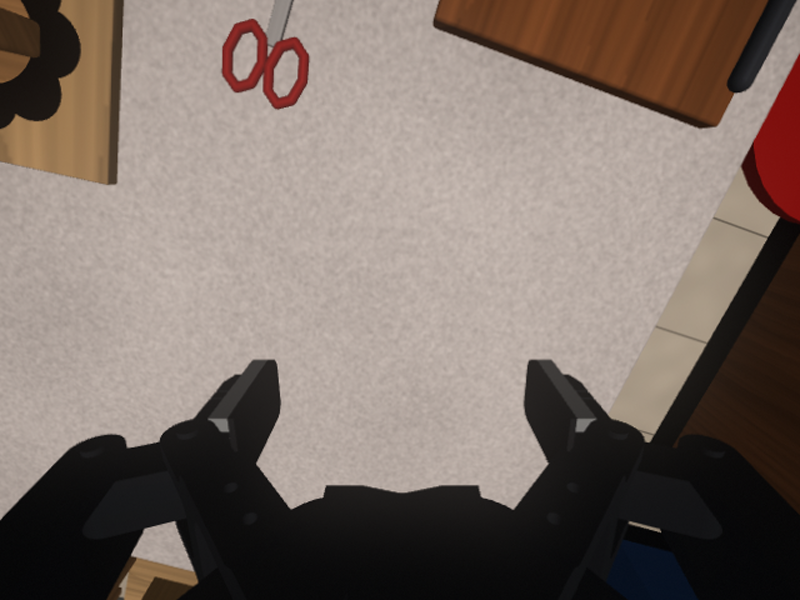

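The moves were refused, so the wrist picture only shows the start pose: scissors at (265,65) and the fingertips at (265,365) and (540,365). I'll retry with every key given in each row.

Call:
play_rows:
  increments:
    - {"x": 0, "y": 0, "z": -0.015, "turn": 0, "claw": 1}

```text
time_s: 0.35
eef_pos: [0.195, -0.5927, 0.218]
eef_rot: [-179.8, 0.0, 18.2]
contact_force: [0.5, -0.7, -0.1]
finger_gap: 0.0855
gripper_force: 0.0
```

Call:
play_rows:
  increments:
    - {"x": 0.015, "y": -0.01, "z": -0.015, "turn": 0, "claw": 1}
    - {"x": 0.025, "y": -0.015, "z": -0.015, "turn": 0, "claw": 1}
    - {"x": 0.028, "y": -0.0165, "z": 0, "turn": 0, "claw": 1}
    - {"x": 0.028, "y": -0.0165, "z": 0, "turn": 0, "claw": 1}
    - {"x": 0.028, "y": -0.0165, "z": 0, "turn": 0, "claw": 1}
    - {"x": 0.028, "y": -0.0165, "z": 0, "turn": 0, "claw": 1}
    - {"x": 0.028, "y": -0.0165, "z": 0, "turn": 0, "claw": 1}
    - {"x": 0.028, "y": -0.0165, "z": 0, "turn": 0, "claw": 1}
    - {"x": 0.028, "y": -0.0165, "z": 0, "turn": 0, "claw": 1}
    - {"x": 0.028, "y": -0.0165, "z": 0, "turn": 0, "claw": 1}
    - {"x": 0.028, "y": -0.0165, "z": 0, "turn": 0, "claw": 1}
    - {"x": 0.028, "y": -0.0165, "z": 0, "turn": 0, "claw": 1}
    - {"x": 0.028, "y": -0.0165, "z": 0, "turn": 0, "claw": 1}
    - {"x": 0.028, "y": -0.0165, "z": 0, "turn": 0, "claw": 1}
    - {"x": 0.028, "y": -0.0165, "z": 0, "turn": 0, "claw": 1}
    - {"x": 0.028, "y": -0.0165, "z": 0, "turn": 0, "claw": 1}
    - {"x": 0.028, "y": -0.0165, "z": 0, "turn": 0, "claw": 1}
    - {"x": 0.028, "y": -0.0165, "z": 0, "turn": 0, "claw": 1}
    - {"x": 0.002, "y": -0.0015, "z": 0, "turn": 0, "claw": 1}

```text
time_s: 2.25
eef_pos: [0.5722, -0.1607, 0.2503]
eef_rot: [-180.0, -0.1, 18.5]
contact_force: [-1.1, -0.2, -0.3]
finger_gap: 0.0857
gripper_force: 0.0
```

Call:
play_rows:
  increments:
    - {"x": 0, "y": 0, "z": 0, "turn": -8.5, "claw": 1}
    - {"x": 0, "y": 0, "z": 0, "turn": -8.5, "claw": 1}
    - {"x": 0, "y": 0, "z": 0, "turn": -8.5, "claw": 1}
    - {"x": 0, "y": 0, "z": 0, "turn": -8.5, "claw": 1}
    - {"x": 0, "y": 0, "z": 0, "turn": -8.5, "claw": 1}
    - {"x": 0, "y": 0, "z": 0, "turn": -8.5, "claw": 1}
    - {"x": 0, "y": 0, "z": 0, "turn": -8.5, "claw": 1}
    - {"x": 0, "y": 0, "z": 0, "turn": -8.5, "claw": 1}
    - {"x": 0, "y": 0, "z": 0, "turn": -8.5, "claw": 1}
    - {"x": 0, "y": 0, "z": 0, "turn": -8.5, "claw": 1}
    - {"x": 0, "y": 0, "z": 0, "turn": -8.5, "claw": 1}
    - {"x": 0, "y": 0, "z": 0, "turn": -8.5, "claw": 1}
    - {"x": 0, "y": 0, "z": 0, "turn": -8.5, "claw": 1}
    - {"x": 0, "y": 0, "z": 0, "turn": -8.5, "claw": 1}
    - {"x": 0, "y": 0, "z": 0, "turn": -8.5, "claw": 1}
    - {"x": 0, "y": 0, "z": 0, "turn": 0, "claw": 1}

```text
time_s: 3.85
eef_pos: [0.5698, -0.1653, 0.25]
eef_rot: [-180.0, 0.0, 145.8]
contact_force: [0.3, 0.1, -0.4]
finger_gap: 0.0853
gripper_force: 0.0
```

```bash
python3 - <<'E'
from h import *
s=manip.get_state(); print(s["joint_pos"],s["eef_pos"],s["eef_rot"],s["time_s"])
c=cam("wrist"); save(c,"w2.png",s=1.25)
for P in ([.5696,-.1645,.105],[.665,-.032,.03],[.67,-.0575,.021]): print(proj(c,P)*1.25)
E
```

```text
[ 43.96149321  22.91315256 -40.31549359  93.07007166  15.60639018
  69.76005772  56.26222675] [ 0.56982337 -0.16534647  0.25000625] [-1.79979690e+02  2.68810842e-02  1.45826886e+02] 3.85
[[402.90165322 262.18518365]]
[[575.35035256 249.40368608]]
[[550.84122979 266.19618739]]
```

View pics/w2.png

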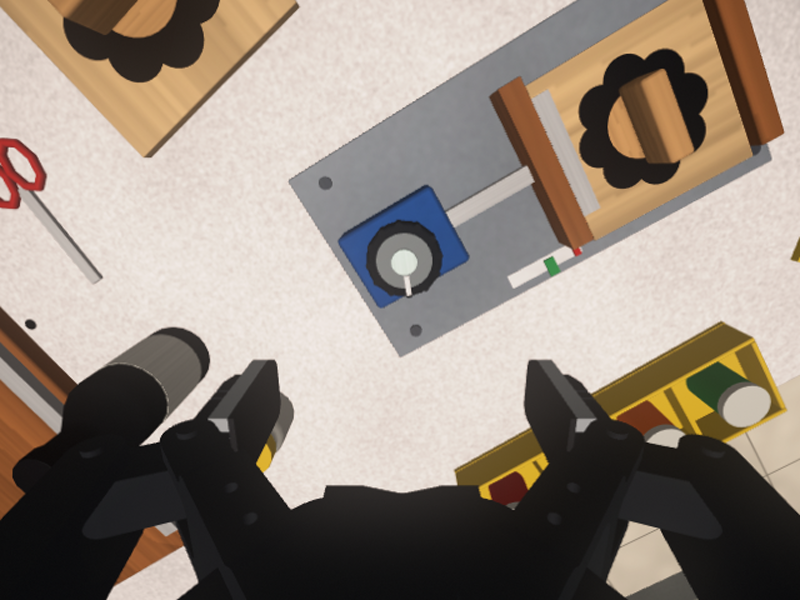

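The hub is at (404,262), within a pixel of the prediction, so the gripper is centred over the wheel. Next I descend and grip.

Call:
play_rows:
  increments:
    - {"x": 0, "y": 0, "z": 0.025, "turn": 0, "claw": 1}
    - {"x": 0, "y": 0, "z": 0.03, "turn": 0, "claw": 1}
    - {"x": 0, "y": 0, "z": 0.03, "turn": 0, "claw": 1}
    - {"x": 0, "y": 0, "z": 0.03, "turn": 0, "claw": 1}
    - {"x": 0, "y": 0, "z": 0.03, "turn": 0, "claw": 1}
    - {"x": 0, "y": 0, "z": 0.02, "turn": 0, "claw": 1}
    - {"x": 0, "y": 0, "z": 0.015, "turn": 0, "claw": 1}
    - {"x": 0, "y": 0, "z": 0, "turn": 0, "claw": 1}
    - {"x": 0, "y": 0, "z": 0, "turn": 0, "claw": 0.5}
    - {"x": 0, "y": 0, "z": 0, "turn": 0, "claw": 0.5}
    - {"x": 0, "y": 0, "z": 0, "turn": 0, "claw": 0.5}
    - {"x": 0, "y": 0, "z": 0, "turn": 0, "claw": 0.5}
    - {"x": 0, "y": 0, "z": 0, "turn": 0, "claw": 0.5}
    - {"x": 0, "y": 0, "z": 0, "turn": 0, "claw": 0.5}
  grip_force: 30

```text
time_s: 5.3
eef_pos: [0.5711, -0.1649, 0.0711]
eef_rot: [180.0, 0.2, 145.7]
contact_force: [-3.1, 0.9, 14.4]
finger_gap: 0.0426
gripper_force: 7.3
```

```bash
python3 - <<'E'
from h import *
c=cam("wrist"); save(c,"w3.png",s=1.25)
s=manip.get_state(); print(s["finger_gap"],s["gripper_force"],s["contact_force"],s["eef_pos"])
E
```

```text
0.042772809489155315 7.2737756464630365 [-3.0783382   0.44214427 15.16597947] [ 0.57110108 -0.16488494  0.07111796]
```

View pics/w3.png

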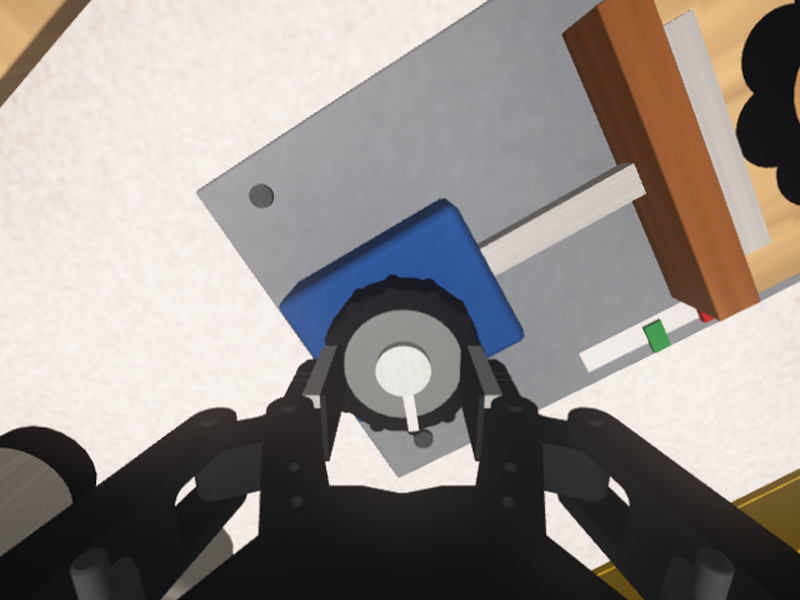

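The wheel rim spans about 325–478 px, and the pads are seen at about 335 and 470. I can't tell from the picture whether they are beside, below or above the wheel, so I'll check by projection.

```bash
python3 - <<'E'
from h import *
c=cam("wrist"); s=manip.get_state()
yaw=np.radians(145.7); yt=np.array([np.sin(yaw),-np.cos(yaw)]);xt=np.array([np.cos(yaw),np.sin(yaw)]); o=s["eef_pos"][:2]
for g in(.0214,.03):
  for z in (.071,.082,.1,.11):
    P=[np.r_[o+sg*g*yt+dx*xt,z] for sg in(-1,1) for dx in(-.011,.011)]
    print(g,z,(proj(c,P)*1.25).round().tolist())
print("wheel top rim",(proj(c,[np.r_[np.array([.5696,-.1645])+sg*.03*d,.1] for d in(xt,yt) for sg in(-1,1)])*1.25).round().tolist())
E
```

```text
0.0214 0.071 [[354.0, 360.0], [353.0, 314.0], [451.0, 360.0], [452.0, 314.0]]
0.0214 0.082 [[351.0, 372.0], [350.0, 323.0], [454.0, 372.0], [456.0, 323.0]]
0.0214 0.1 [[346.0, 395.0], [344.0, 341.0], [459.0, 395.0], [462.0, 341.0]]
0.0214 0.11 [[343.0, 410.0], [340.0, 353.0], [463.0, 410.0], [466.0, 353.0]]
0.03 0.071 [[335.0, 360.0], [333.0, 314.0], [470.0, 360.0], [472.0, 314.0]]
0.03 0.082 [[331.0, 372.0], [328.0, 323.0], [474.0, 372.0], [477.0, 323.0]]
0.03 0.1 [[323.0, 395.0], [320.0, 341.0], [482.0, 395.0], [485.0, 341.0]]
0.03 0.11 [[318.0, 410.0], [315.0, 353.0], [487.0, 410.0], [491.0, 353.0]]
wheel top rim [[401.0, 435.0], [401.0, 287.0], [320.0, 365.0], [482.0, 365.0]]
```

By projection the visible tips lie inside the wheel's rim, as if standing on its top. I'll check from the side.

```bash
python3 - <<'E'
from h import *
c=cam("side"); u,v=proj(c,[.5696,-.1645,.1])[0].astype(int); save(c,"s2.png",(u-50,v-50,u+50,v+25),8)
print(u,v)
o=np.array([.5696,-.1645])
for z in(.058,.071,.082,.1,.11,.12): print(z,((proj(c,[np.r_[o,z]])-[u-50,v-50])*8).round())
E
```

```text
360 199
0.058 [[401. 499.]]
0.071 [[402. 471.]]
0.082 [[403. 447.]]
0.1 [[404. 407.]]
0.11 [[405. 385.]]
0.12 [[406. 362.]]
```

View pics/s2.png

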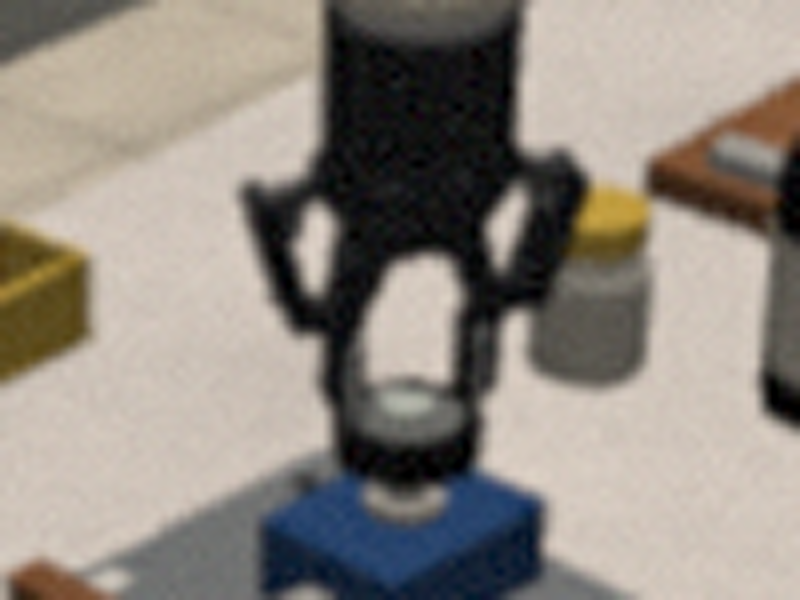

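The side view shows the fingertips standing on the wheel's top, with tips at row ~395 (z≈0.10). The real tips are therefore about 30 mm above the reported TCP. I'll lift a little, open, go about 28 mm lower and grip again.

Call:
play_rows:
  increments:
    - {"x": 0, "y": 0, "z": -0.008, "turn": 0, "claw": 0.5}
    - {"x": 0, "y": 0, "z": 0, "turn": 0, "claw": 1}
    - {"x": 0, "y": 0, "z": 0, "turn": 0, "claw": 1}
    - {"x": 0, "y": 0, "z": 0, "turn": 0, "claw": 1}
    - {"x": 0, "y": 0, "z": 0, "turn": 0, "claw": 1}
    - {"x": 0, "y": 0, "z": 0.012, "turn": 0, "claw": 1}
    - {"x": 0, "y": 0, "z": 0.012, "turn": 0, "claw": 1}
    - {"x": 0, "y": 0, "z": 0.01, "turn": 0, "claw": 1}
    - {"x": 0, "y": 0, "z": 0, "turn": 0, "claw": 1}
  grip_force: 25

```text
time_s: 6.35
eef_pos: [0.5689, -0.1643, 0.0412]
eef_rot: [-180.0, -0.2, 145.7]
contact_force: [-0.2, -0.3, 0.5]
finger_gap: 0.0856
gripper_force: 0.0
```

Call:
play_rows:
  increments:
    - {"x": 0, "y": 0, "z": 0, "turn": 0, "claw": 0.5}
    - {"x": 0, "y": 0, "z": 0, "turn": 0, "claw": 0.5}
    - {"x": 0, "y": 0, "z": 0, "turn": 0, "claw": 0.5}
    - {"x": 0, "y": 0, "z": 0, "turn": 0, "claw": 0.5}
    - {"x": 0, "y": 0, "z": 0, "turn": 0, "claw": 0.5}
  grip_force: 25

```text
time_s: 6.85
eef_pos: [0.5707, -0.1641, 0.0439]
eef_rot: [179.9, 0.1, 145.7]
contact_force: [-0.3, 4.8, 6.3]
finger_gap: 0.0587
gripper_force: 27.3
```

Call:
play_rows:
  increments:
    - {"x": 0, "y": 0, "z": 0, "turn": 4, "claw": 0.5}
    - {"x": 0, "y": 0, "z": 0, "turn": 7, "claw": 0.5}
    - {"x": 0, "y": 0, "z": 0, "turn": 7, "claw": 0.5}
    - {"x": 0, "y": 0, "z": 0, "turn": 7, "claw": 0.5}
    - {"x": 0, "y": 0, "z": 0, "turn": 7, "claw": 0.5}
    - {"x": 0, "y": 0, "z": 0, "turn": 7, "claw": 0.5}
    - {"x": 0, "y": 0, "z": 0, "turn": 7, "claw": 0.5}
    - {"x": 0, "y": 0, "z": 0, "turn": 7, "claw": 0.5}
    - {"x": 0, "y": 0, "z": 0, "turn": 7, "claw": 0.5}
    - {"x": 0, "y": 0, "z": 0, "turn": 7, "claw": 0.5}
    - {"x": 0, "y": 0, "z": 0, "turn": 7, "claw": 0.5}
    - {"x": 0, "y": 0, "z": 0, "turn": 7, "claw": 0.5}
    - {"x": 0, "y": 0, "z": 0, "turn": 7, "claw": 0.5}
    - {"x": 0, "y": 0, "z": 0, "turn": 7, "claw": 0.5}
    - {"x": 0, "y": 0, "z": 0, "turn": 7, "claw": 0.5}
    - {"x": 0, "y": 0, "z": 0, "turn": 7, "claw": 0.5}
    - {"x": 0, "y": 0, "z": 0, "turn": 7, "claw": 0.5}
    - {"x": 0, "y": 0, "z": 0, "turn": 7, "claw": 0.5}
    - {"x": 0, "y": 0, "z": 0, "turn": 0, "claw": 0.5}

```text
time_s: 8.75
eef_pos: [0.57, -0.1641, 0.0439]
eef_rot: [-180.0, 0.0, 22.5]
contact_force: [-3.9, 4.9, 9.5]
finger_gap: 0.0593
gripper_force: 27.7
```

```bash
python3 - <<'E'
from h import *
c=cam("top"); w=cam("wrist")
a=cv2.resize(c["image"][190:210,330:370],None,fx=20,fy=20,interpolation=2)
P=proj(w,[.67,-.0575,.021])[0].astype(int);print(P)
x=np.clip(P[0]-50,0,540);y=np.clip(P[1]-25,0,430)
b=cv2.resize(w["image"][y:y+50,x:x+100],None,fx=8,fy=4*2,interpolation=2)[:300]
m=np.zeros((600,800,3),np.uint8)
m[:200]=cv2.resize(a,(800,400))[:200]; m[200:600]=cv2.resize(w["image"][y:y+50,x:x+100],(800,400))
m[:200]=cv2.resize(c["image"][193:203,330:370],(800,200),interpolation=2)
cv2.imwrite("pics/m1.png",m[:,:,::-1]); print(x,y)
E
```

```text
[201   4]
151 0
```

View pics/m1.png

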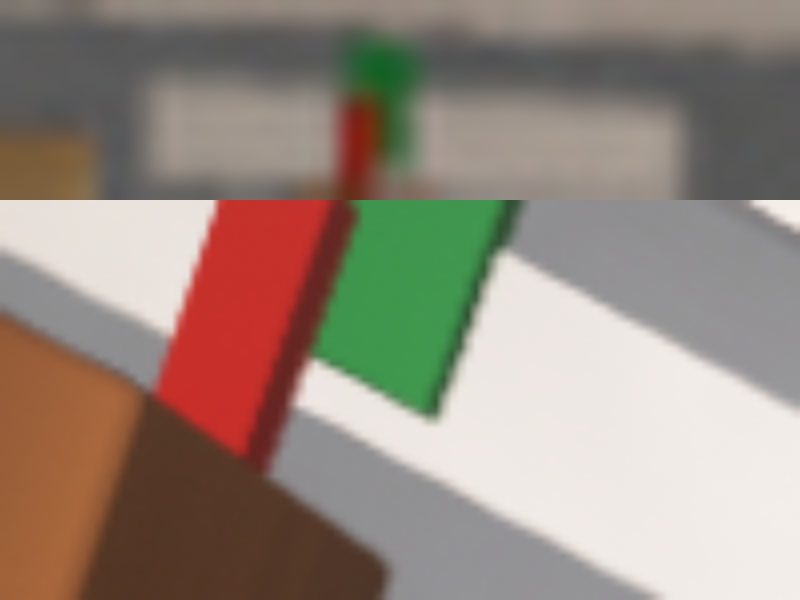

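The top view has the pointer at column 357 and the mark at 378 at 20x, about 3 mm short. That agrees with the 25 mm measured less 21.5 mm turned. I'll turn about 19° more.

Call:
play_rows:
  increments:
    - {"x": 0, "y": 0, "z": 0, "turn": 5, "claw": 0.5}
    - {"x": 0, "y": 0, "z": 0, "turn": 7, "claw": 0.5}
    - {"x": 0, "y": 0, "z": 0, "turn": 7, "claw": 0.5}
    - {"x": 0, "y": 0, "z": 0, "turn": 0, "claw": 0.5}
    - {"x": 0, "y": 0, "z": 0, "turn": 0, "claw": 0.5}

```text
time_s: 9.35
eef_pos: [0.57, -0.164, 0.0439]
eef_rot: [-180.0, 0.0, 3.7]
contact_force: [-3.9, 6.7, 10.3]
finger_gap: 0.0589
gripper_force: 27.8
```

```bash
python3 - <<'E'
from h import *
print(manip.get_state()["eef_rot"])
c=cam("top")
im=c["image"].astype(float)[190:212,330:370]
r,g,b=im.transpose(2,0,1)
yy,xx=np.mgrid[190:212,330:370]
for n,W,z in(("red",np.clip(r-np.maximum(g,b)-40,0,None),.03),("green",np.clip(g-np.maximum(r,b)-15,0,None),.021)):
    p=((W*xx).sum()/W.sum(),(W*yy).sum()/W.sum()); q=back(c,[p],z)[0]
    a=np.radians(-3.94); d=q[:2]-[.57754,-.0507]
    print(n,p,W.sum(),q,"clamp",d[0]*np.cos(a)+d[1]*np.sin(a),-d[0]*np.sin(a)+d[1]*np.cos(a))
m=np.vstack([cv2.resize(c["image"][190:210,330:370],(800,400),interpolation=2)])
cv2.imwrite("pics/m2.png",m[:,:,::-1])
E
```

```text
[-1.79975931e+02  7.93165719e-03  3.73386618e+00]
red (np.float64(348.40557275541795), np.float64(201.79876160990713)) 323.0 [ 0.65782079 -0.05615988  0.03      ] clamp 0.08046620872532059 6.926178892698465e-05
green (np.float64(348.420814479638), np.float64(195.8868778280543)) 221.0 [ 0.67619385 -0.05716408  0.021     ] clamp 0.09886484127347384 0.0003298839008754918
```

View pics/m2.png

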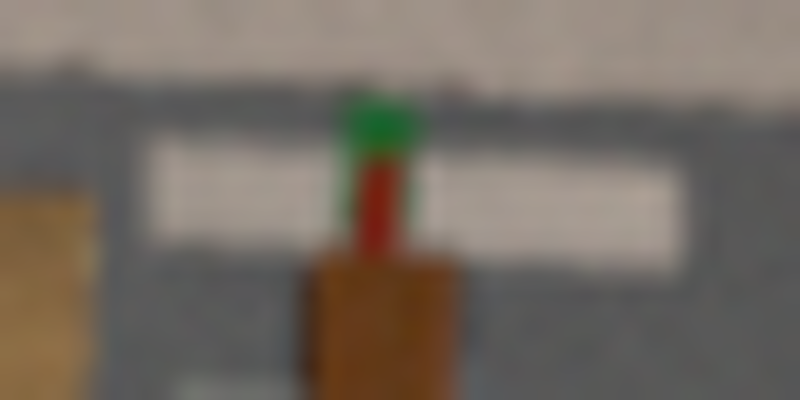

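The pointer is centred on the mark (within 0.5 mm along y). Next I release the wheel, rise and move over the handle.

Call:
play_rows:
  increments:
    - {"x": 0, "y": 0, "z": 0, "turn": 0, "claw": 1}
    - {"x": 0, "y": 0, "z": 0, "turn": 0, "claw": 1}
    - {"x": 0, "y": 0, "z": 0, "turn": 0, "claw": 1}
    - {"x": 0, "y": 0, "z": 0, "turn": 0, "claw": 1}
    - {"x": 0, "y": 0, "z": -0.02, "turn": 0, "claw": 1}
    - {"x": 0, "y": 0, "z": -0.03, "turn": 0, "claw": 1}
    - {"x": 0, "y": 0, "z": -0.03, "turn": 0, "claw": 1}
    - {"x": 0, "y": 0, "z": -0.03, "turn": 7.7, "claw": 1}
    - {"x": 0.0005, "y": -0.0175, "z": 0, "turn": 0, "claw": 1}
    - {"x": 0.001, "y": -0.03, "z": 0, "turn": 0, "claw": 1}
    - {"x": 0.001, "y": -0.03, "z": 0, "turn": 0, "claw": 1}
    - {"x": 0.0015, "y": -0.03, "z": 0, "turn": 0, "claw": 1}
    - {"x": 0.001, "y": -0.03, "z": 0, "turn": 0, "claw": 1}
    - {"x": 0.001, "y": -0.03, "z": 0, "turn": 0, "claw": 1}
    - {"x": 0.001, "y": -0.03, "z": 0, "turn": 0, "claw": 1}
    - {"x": 0.001, "y": -0.02, "z": 0, "turn": 0, "claw": 1}
    - {"x": 0.0005, "y": -0.01, "z": 0, "turn": 0, "claw": 1}
    - {"x": 0, "y": 0, "z": 0, "turn": 0, "claw": 1}
    - {"x": 0, "y": 0, "z": 0, "turn": 0, "claw": 1}

```text
time_s: 11.3
eef_pos: [0.5943, 0.0604, 0.1532]
eef_rot: [180.0, 0.0, -4.1]
contact_force: [-0.3, -0.4, -0.2]
finger_gap: 0.0853
gripper_force: 0.0
```

```bash
python3 - <<'E'
from h import *
s=manip.get_state(); print(s["joint_pos"],s["eef_pos"],s["eef_rot"],s["time_s"])
c=cam("wrist"); save(c,"w4.png",s=1.25)
R=np.array([[np.cos(-.0688),-np.sin(-.0688)],[np.sin(-.0688),np.cos(-.0688)]])
o=np.array([.5943,.0623])
print("top",(proj(c,[np.r_[o+R@[a*.035,b*.01],.078] for a,b in((1,1),(1,-1),(-1,-1),(-1,1))])*1.25).round(1).tolist())
E
```

```text
[  -6.80290698   24.12050628   -2.53614232   99.32342548    1.27466232
   56.59909539 -103.8726198 ] [0.5942588  0.06042967 0.1532215 ] [ 1.79969207e+02  8.78723600e-03 -4.05269617e+00] 11.3
top [[380.6, 231.0], [414.7, 231.0], [413.9, 341.3], [382.3, 341.4]]
```

View pics/w4.png

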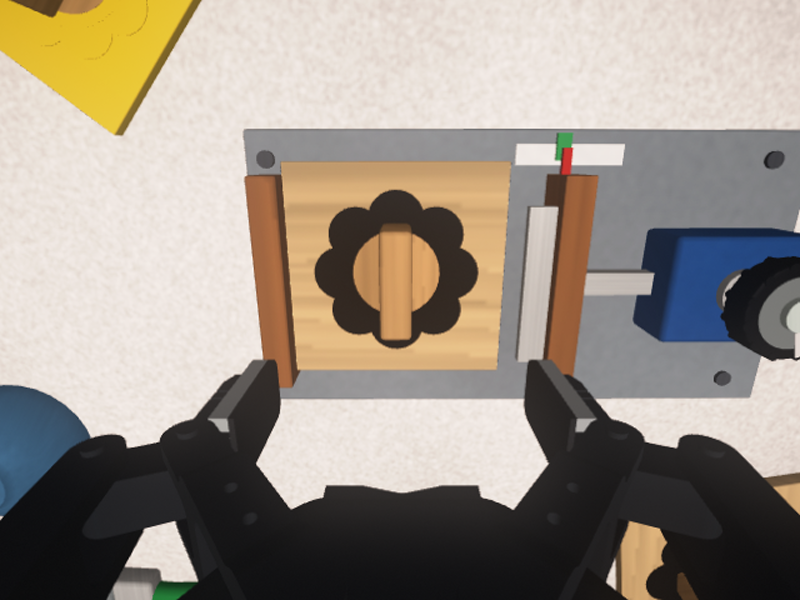

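The lid is clear of the lip. The handle's top is centred at (396,283) against (398,286) predicted, so a 2–3 mm shift, then down and grip.

Call:
play_rows:
  increments:
    - {"x": 0.0015, "y": -0.003, "z": 0.015, "turn": 0, "claw": 1}
    - {"x": 0, "y": 0, "z": 0.025, "turn": 0, "claw": 1}
    - {"x": 0, "y": 0, "z": 0.025, "turn": 0, "claw": 1}
    - {"x": 0, "y": 0, "z": 0.025, "turn": 0, "claw": 1}
    - {"x": 0, "y": 0, "z": 0.02, "turn": 0, "claw": 1}
    - {"x": 0, "y": 0, "z": 0.015, "turn": 0, "claw": 1}
    - {"x": 0, "y": 0, "z": 0, "turn": 0, "claw": 1}
    - {"x": 0, "y": 0, "z": 0, "turn": 0, "claw": 0.4}
    - {"x": 0, "y": 0, "z": 0, "turn": 0, "claw": 0.4}
    - {"x": 0, "y": 0, "z": 0, "turn": 0, "claw": 0.4}
    - {"x": 0, "y": 0, "z": 0, "turn": 0, "claw": 0.4}
    - {"x": 0, "y": 0, "z": 0, "turn": 0, "claw": 0.4}
  grip_force: 50

```text
time_s: 12.55
eef_pos: [0.5962, 0.0647, 0.0287]
eef_rot: [-180.0, -0.0, -4.0]
contact_force: [0.2, -0.8, 0.5]
finger_gap: 0.0342
gripper_force: 0.0
```

Call:
play_rows:
  increments:
    - {"x": 0, "y": 0, "z": 0, "turn": 0, "claw": 0.3}
    - {"x": 0, "y": 0, "z": 0, "turn": 0, "claw": 0.2}
    - {"x": 0, "y": 0, "z": 0, "turn": 0, "claw": 0.1}
    - {"x": 0, "y": 0, "z": 0, "turn": 0, "claw": 0.1}
    - {"x": 0, "y": 0, "z": 0, "turn": 0, "claw": 0.1}
    - {"x": 0, "y": 0, "z": 0, "turn": 0, "claw": 0.1}
  grip_force: 50

```text
time_s: 13.15
eef_pos: [0.5961, 0.0646, 0.0286]
eef_rot: [-180.0, -0.0, -4.0]
contact_force: [-1.6, -0.7, 5.6]
finger_gap: 0.019
gripper_force: 50.0
```

Call:
play_rows:
  increments:
    - {"x": 0, "y": 0, "z": -0.003, "turn": 0, "claw": 0.1}
    - {"x": 0, "y": 0, "z": -0.006, "turn": 0, "claw": 0.1}
    - {"x": 0, "y": 0, "z": -0.01, "turn": 0, "claw": 0.1}
    - {"x": 0, "y": 0, "z": -0.01, "turn": 0, "claw": 0.1}
    - {"x": 0, "y": 0, "z": -0.01, "turn": 0, "claw": 0.1}
    - {"x": 0, "y": 0, "z": -0.01, "turn": 0, "claw": 0.1}
    - {"x": 0, "y": 0, "z": -0.01, "turn": 0, "claw": 0.1}
    - {"x": 0, "y": 0, "z": -0.01, "turn": 0, "claw": 0.1}
    - {"x": 0, "y": 0, "z": -0.01, "turn": 0, "claw": 0.1}
    - {"x": 0, "y": 0, "z": -0.01, "turn": 0, "claw": 0.1}
    - {"x": 0, "y": 0, "z": -0.01, "turn": 0, "claw": 0.1}
    - {"x": 0, "y": 0, "z": -0.01, "turn": 0, "claw": 0.1}
    - {"x": 0, "y": 0, "z": -0.01, "turn": 0, "claw": 0.1}
    - {"x": 0, "y": 0, "z": -0.006, "turn": 0, "claw": 0.1}
    - {"x": 0, "y": 0, "z": -0.003, "turn": 0, "claw": 0.1}
    - {"x": 0, "y": 0, "z": 0, "turn": 0, "claw": 0.1}
    - {"x": 0, "y": 0, "z": 0, "turn": 0, "claw": 0.1}
    - {"x": 0, "y": 0, "z": 0, "turn": 0, "claw": 0.1}
    - {"x": 0, "y": 0, "z": 0, "turn": 0, "claw": 0.1}
    - {"x": 0, "y": 0, "z": 0, "turn": 0, "claw": 0.1}

```text
time_s: 15.15
eef_pos: [0.5959, 0.0647, 0.156]
eef_rot: [-180.0, 0.0, -4.0]
contact_force: [-0.3, -0.6, -3.1]
finger_gap: 0.019
gripper_force: 49.0
```

```bash
python3 - <<'E'
from h import *
s=manip.get_state(); print(s["finger_gap"],s["gripper_force"],s["contact_force"],s["torque"],s["eef_pos"])
c=cam("side"); save(c,"s4.png",s=1.25)
E
```

```text
0.01898044695969736 48.968567848205566 [-0.25153793 -0.62571911 -3.07097328] [-0.00084021  0.0161091   0.05456442] [0.59587904 0.06466553 0.156037  ]
```

View pics/s4.png

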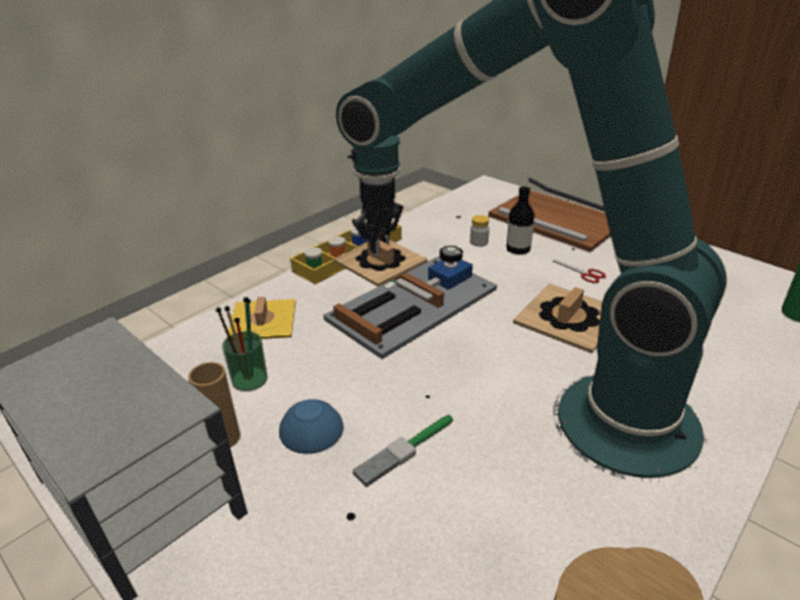

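The lid at (380,258) hangs level and clear of the clamp, and the bystanders look undisturbed. In the previous picture the pointer (566,160) was still on the mark (565,140). I'll hand it in.

```bash
python3 -c "
from plant import manip
print(manip.job_done())"
```

```text
the job is handed in; nothing more can be done
None
```

I wound the clamp until the pointer stood within about 0.5 mm of the mark, then lifted the lid by its handle. It is held level with its underside about 125 mm above the bed, and the job is handed in; no verdict came back.

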